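Set the air regulator for the sander

ROBOT

A 6-joint arm with a two-finger parallel gripper is mounted at the origin on the work surface. World frame = base frame: x ahead of the robot, y to its left, z up, the work surface at z = 0. Lengths are in mm, angles in rad, forces in N, time in s.
With the tool pointing down it reaches from about 400 to 925 mm from the base axis. Payload 12.5 kg.
Tool frame: the origin (TCP) lies at the very end of the fingers, on their centre line; the grasp point (between the pads) lies 19 mm behind it (env.grasp_offset is the distance from the TCP to the grasp point, in mm); z points along the fingers, y is the direction in which the jaws open and shut (so a half turn about z gives the same grasp; the last joint's range is limited). The gripper opens to 95 mm and grips with 3 to 60 N. Pads are 20 mm wide; open, the fingers measure 119 mm over their backs; the gripper's body (75 mm by 180 mm) begins 59 mm behind the grasp point.
Start: joints at [1.204, 0.491, 1.559, -0, 1.092, -0.106], TCP at [161.141, 603.888, 214.661] pointing down, gripper open.
Joint ranges: [-3.1, 3.1], [-0.84, 2.19], [0.05, 2.79], [-1.13, 4.28], [0.06, 2.93], [-2.69, 2.69]. Speed limits (rad/s): [2.22, 2.22, 2.79, 3.14, 3.14, 3.14].

INTERFACE

Orientations are given as [roll, pitch, yaw] about the fixed x, y, z axes, in that order (R = Rz(yaw) Ry(pitch) Rx(roll)).
In Python, from cell import env gives the robot as it stands. The module is installed in compiled form; this text tells all that it offers.
- The arm moves only by the shell command python3 -m pendant 'ROWS'. ROWS is JSON, one flat list of numbers, 5 for each row, row after row: the shift along the tool's x, y, z as a fraction of full scale, then the turn about the tool's z as a fraction of full scale, then the gripper's target within -1 to 1 (shut at 1, half-way at 0, fully open at -1). In form: [x, y, z, turn, grip, x, y, z, turn, grip, ...]. A call has 1 to 10 rows; each row shifts and turns the commanded pose from where the row before left it, along the tool's axes as they then stand; what a row does not reach is not made up. Full scale, the value 1, is 0.4 m for a shift and 180 degrees for a turn. A row lasts 1/8 s, in which the tool goes at most 62.5 mm and 10.7 degrees, less where a joint would pass 70% of its speed; a pose out of reach is approached as far as the arm can. A call with a number of a shift or a turn outside -1 to 1 is refused whole. A call with a gripper value outside its range is refused whole. The fingers move at their own pace and stop on an object; the grip force is fixed at half the most. Time passes only in rows, so rows that do not move let the fingers close. It gives the time, the measured TCP pose, the force and the opening at its end, in the units of the state.
- env.state(): the state, without advancing time (a new reading comes with each control period).
- env.read_camera(name): name is "side" or "top"; returns the picture (420x560x3 uint8, red, green, blue); there is no depth.
- env.camera_model(name): a dict with "fx", "fy", "cx", "cy" (pixels), "view" (4x4, takes a point from world to camera coordinates). Camera axes: x right, y down, z forward; pixel columns grow to the right and rows downward; lengths in mm; the calibration is good to about 2 mm. A picture is of the moment at which its call begins. camera_model takes no time and is no camera call.
- env.job_done(): hands the job in, once; it reports no verdict.
Trained networks look in the newest picture that a camera, given by its name, has taken for a name from the list of things; names that differ only in an ending like _2 or _b are one class to them, and where a whole thing is asked for, a point or a joint stands for the part that bears it (a point fixed in the world has none). Each returns a list of dicts, best first, with "confidence" (0 to 1); they miss things now and then, are a little off and sometimes report something else, mostly with a low value. They report only what shows in the picture. A call takes as long as a camera call.
- env.masks_of(thing, camera): "region" (420x560 bool, what is visible of it).
- env.landmark_of(thing, camera): "xyz" ([x, y, z] in mm, in world coordinates, good to about 4 mm: a listed point, or the origin of a listed thing).
The state is a dict: "t": time; "joints": joint angles; "qvel": joint speeds; "tau": joint torques, N m; "eef_pos": TCP position; "tcp_rot": TCP orientation; "ft_force": force on the tool from outside, world axes, zero at the start; "moment": the same for the moment, N m; "opening": opening from 0.0 (shut) to 1.0 (fully open).
Only numpy, scipy, OpenCV 4.12 (cv2) and the standard library are available. Lean on these libraries where they do the work, as an engineer would, in place of code of your own. Each camera call takes 0.05 s, during which the arm holds its last target.

TASK

Set the workshop's air pressure for the sander: press the sprung knob of the regulator down and, holding it down, turn it, regrasping as needed, until the gauge needle points at the arrowhead of the set hand. Then let go so that the knob springs back up; leave the other things on the bench where they are.

Things in the scene. Friction and masses are not known exactly. Their poses are not given: they have to be found in the camera images.
- knob_grip (a point): centre of the black round ribbed knob, on its upright axis, half-way up (moves down with the knob). The knob is 60 mm in diameter and 44 mm tall, with the same round shape all round, so it can be gripped at any yaw; at rest its top is 118 mm and its skirt 74 mm above the bench, and the flat top of the aluminium block below it is 60 mm above the bench. Nothing on the block but the gauge comes near: it is centred 160 mm from the knob's axis and reaches 74 mm above the bench
- plunger (a joint): how far the knob is pressed down, m: 0 fully sprung up, 0.010 fully down. The spring takes about 6 N to start and 14 N when fully down. The knob always turns, but turns idly unless it is held down: inside it, four lugs must drop between four lugs of the valve spindle. If lug meets lug it stops at about 0.005; keep pressing and turn until it drops. Then it turns freely for up to 0.7 rad before the lugs meet sideways and drive the spindle (about 0.25 N m)
- needle (a joint): gauge needle (pressure), rad, 0 to 3, growing clockwise seen from above. Driven by the spindle: knob clockwise from above raises it, anticlockwise lowers it, by 0.6 rad per rad of spindle turn; the spindle turns as far as the lugs drive it and stays where it is left
- set_hand (a joint): set hand (the wanted pressure) on the same scale, rad, clockwise; it is fixed during the work
- gauge_center (a point): centre of the clear cover of the gauge, 140 mm in diameter, lying face up, 74 mm above the bench, on the same aluminium block as the knob (block 130 x 310 x 60 mm, on a foot plate 160 x 340 mm; its length runs from knob to gauge, with pipe stubs 204 mm out from its middle at both ends)
- needle_tip (a point): point on the slim black needle, 50 mm from the gauge's centre, at its tip
- set_tip (a point): inner point of the set hand, 50 mm from the gauge's centre: a broad black arrowhead 19 mm wide and 16 mm long at the rim of the dial, pointing inwards; the scale ticks on the rim are thin lines 3 to 6 mm long
- sanding_block_mark (a point): bystander, to be left alone: cork sanding block 65 x 110 x 32 mm, loose on the bench; this point lies on it at its centre
- offcut_mark (a point): bystander, to be left alone: hardwood offcut 45 x 150 x 22 mm, loose on the bench; this point lies on it at its centre
- sander_mark (a point): bystander, to be left alone: round palm sander, 124 mm disc, 116 mm tall, loose on the bench; this point lies on it at its centre
- glue_mark (a point): bystander, to be left alone: white glue bottle, 64 mm diameter, 150 mm tall, loose on the bench; this point lies on it at its centre
- clamp_mark (a point): bystander, to be left alone: bar clamp 260 mm long, loose on the bench; this point lies on it
- square_mark (a point): bystander, to be left alone: try square 130 x 190 mm, loose on the bench; this point lies on it

How it is judged (in metres and radians):
At the end, for the whole second after the job is handed in: The needle points at the set hand (its tip within 7.5 mm of the set hand's inner point, about 0.15 rad) and is still, and the knob has sprung back up (pressed less than 2 mm) (distance between needle_tip and set_tip below 0.0075 m and value of joint plunger below 0.002 m and velocity of joint needle between -0.05 and 0.05 rad/s); the robot touches nothing.
It fails at once if a loose bystander on the bench is moved by more than 30 mm (distance of any of sanding_block_mark, offcut_mark, sander_mark, glue_mark, clamp_mark, square_mark from where it was at the start of the episode above 0.03 m).
It also fails if it takes over 58 s, if anything falls off the work surface, if the arm or the gripper's body presses on something with over 40 N, if the wrist force passes 120 N, or if a joint passes its speed limit or range.

## Working session

There is one attempt and no reset: what is moved stays moved. The work goes in short steps, Python scripts to look and compute and a shell command to move; the robot and the scene stay as the last step left them, time stands still between calls to the robot, and variables do not carry over. Pictures are saved under pics/ and viewed, and the job is handed in when it is done.

```bash
mkdir -p pics; python3 - <<'E'
from cell import env
import cv2
for c in ("top","side"):
    cv2.imwrite(f"pics/{c}0.png",env.read_camera(c)[:,:,::-1])
    m=env.camera_model(c);print(c,m["fx"],m["cx"],m["cy"],m["view"])
    for t in ("knob_grip","gauge_center","needle_tip","set_tip"):
        print(c,t,[(d["xyz"],d["confidence"]) for d in env.landmark_of(t,c)][:2])
s=env.state();print(s)
E
```

```text
top 441.05827276154025 278.44628988158934 219.6881773182532 [[-1.15204657e-02 -9.99853270e-01 -1.26773961e-02  4.19422935e+01]
 [-9.96705863e-01  1.25002173e-02 -8.01321915e-02  5.78477904e+02]
 [ 8.02789039e-02  1.17124748e-02 -9.96703625e-01  1.46609590e+03]
 [ 0.00000000e+00  0.00000000e+00  0.00000000e+00  1.00000000e+00]]
top knob_grip [([521.2, -49.4, 95.7], 0.71)]
top gauge_center [([570.9, 105.6, 74.4], 0.63), ([434.3, 127.9, 70.1], 0.19)]
top needle_tip [([594.7, 154.2, 71.1], 0.49)]
top set_tip [([523.3, -49.4, 95.4], 0.19)]
side 440.59613017108745 274.59318776464073 207.35980831707846 [[ 9.80205764e-01 -1.97931315e-01  4.45584450e-03 -5.57701505e+02]
 [-1.30157100e-01 -6.61203358e-01 -7.38829647e-01  1.60811439e+02]
 [ 1.49183743e-01  7.23625119e-01 -6.73877509e-01  1.40070806e+03]
 [ 0.00000000e+00  0.00000000e+00  0.00000000e+00  1.00000000e+00]]
side knob_grip [([526.3, -43.6, 100.3], 0.95), ([377.6, -17.4, 19.5], 0.43)]
side gauge_center [([570.6, 105.0, 70.3], 0.76)]
side needle_tip [([595.8, 149.2, 68.4], 0.61)]
side set_tip [([725.4, 60.2, 49.4], 0.58), ([340.3, 479.1, 11.0], 0.37)]
{'t': 0.5, 'joints': array([ 1.20441844e+00,  4.90927188e-01,  1.55892890e+00, -6.69450720e-06,
        1.09173931e+00, -1.05585127e-01]), 'qvel': array([-6.14043882e-04, -1.13051549e-03,  1.28371413e-03,  6.09804940e-06,
       -5.56007447e-04,  9.39113356e-04]), 'tau': array([-2.16696797e-03, -6.12062931e+01, -2.58287072e+01,  6.92254957e-02,
        4.47747787e-02, -1.22100985e-05]), 'eef_pos': array([161.12214213, 603.86720897, 214.63407722]), 'tcp_rot': array([-3.14158930e+00,  5.61852926e-06,  2.88080298e+00]), 'ft_force': array([ 0.64378423,  1.05999461, -0.65423259]), 'moment': array([ 0.00953727, -0.00269694, -0.02428512]), 'opening': 1.0017779105941056}
```

View pics/top0.png

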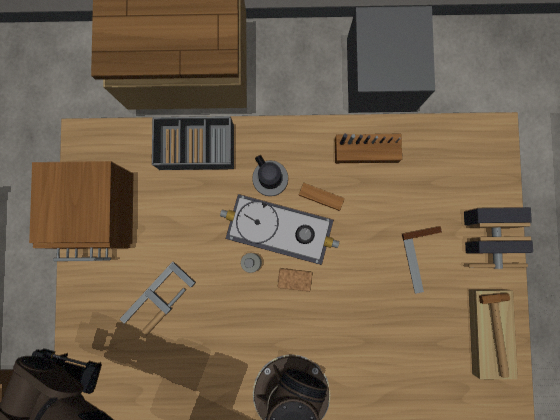

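View pics/side0.png

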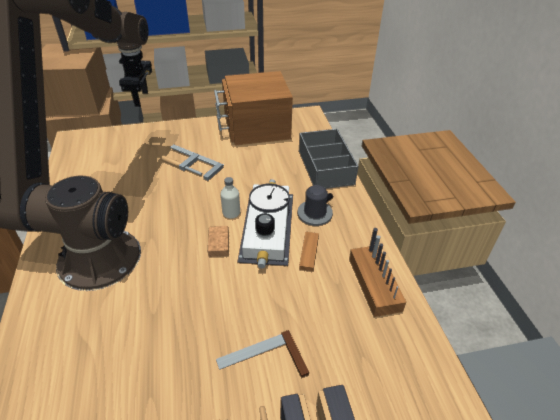

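```bash
cat > h.py <<'E'
from cell import env
import cv2, numpy as np
def proj(c,p):
    m=env.camera_model(c);q=np.array(m["view"])@np.r_[p,1]
    return np.array([m["fx"]*q[0]/q[2]+m["cx"],m["fy"]*q[1]/q[2]+m["cy"]])
def rectify(c,cen,z=72,half=80,n=600):
    # metric top view: +right = -y, up = +x
    P=[(half,half),(half,-half),(-half,-half),(-half,half)]
    src=np.float32([proj(c,[cen[0]+a,cen[1]+b,z]) for a,b in P])
    dst=np.float32([(0,0),(n,0),(n,n),(0,n)])
    return cv2.warpPerspective(env_img[c],cv2.getPerspectiveTransform(src,dst),(n,n),flags=cv2.INTER_CUBIC)
env_img={}
E
python3 - <<'E'
from h import *
for c in("top","side"):
    env_img[c]=cv2.imread(f"pics/{c}0.png")
    cv2.imwrite(f"pics/r_{c}0.png",rectify(c,(571,105)))
    print(c,proj(c,[571,105,74]),proj(c,[523,-47,118]),proj(c,[523,-47,60]))
E
```

```text
top [256.82598447 221.14107978] [304.28117727 234.65253403] [303.47358223 235.47093327]
side [269.21482614 196.40089144] [263.22481176 219.18278793] [263.46013709 232.29859928]
```

View pics/r_top0.png

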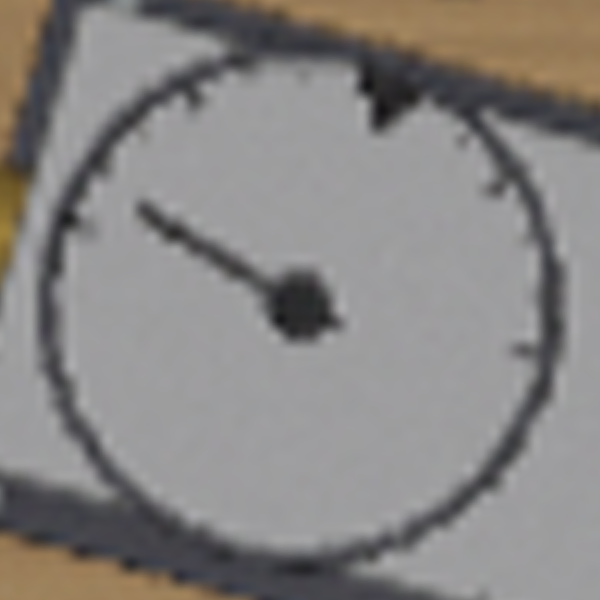

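View pics/r_side0.png

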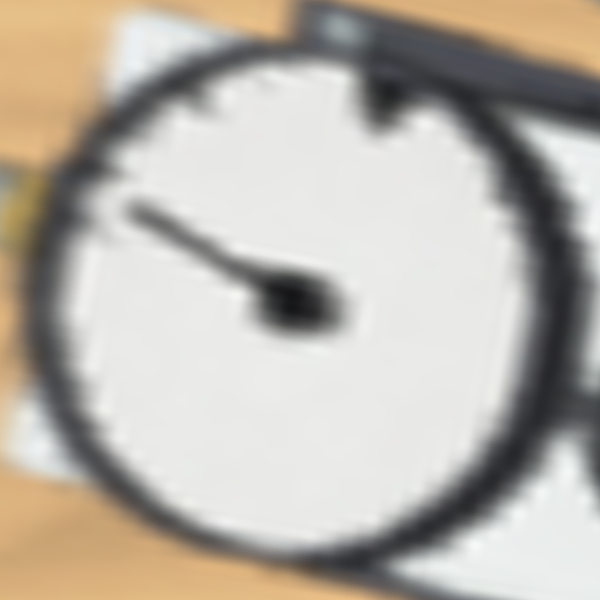

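The needle points to about (140,205) in the rectified top view, which is −58° from up. The set hand's tip is at about (380,130), or +24.5°, so the needle has to go about 82° clockwise. That means about 2.4 rad of knob turn plus the lash. The knob is at (304,234) in the top image, which agrees with the landmark estimate of about (523,−47). I'll move over it now.

```bash
python3 -m pendant '[-0.0925,-0.0957,0,0,-1,-0.0925,-0.0957,0,0,-1,-0.0925,-0.0957,0,0,-1,-0.0925,-0.0957,0,0,-1,-0.0925,-0.0957,0,0,-1,-0.0925,-0.0957,0,0,-1,-0.0925,-0.0957,0,0,-1,-0.0925,-0.0957,0,0,-1,-0.0925,-0.0957,0,0,-1,-0.0925,-0.0957,0,0,-1]'
```

```text
t: 1.75
eef_pos: [420.7, 137.0, 214.9]
tcp_rot: [3.141, 0.001, 2.881]
ft_force: [1.1, 0.6, -0.7]
opening: 0.998
```

```bash
python3 -m pendant '[-0.0925,-0.0957,0,0,-1,-0.0925,-0.0957,0,0,-1,-0.0925,-0.0957,0,0,-1,-0.0925,-0.0957,0,0,-1,0,0,0,-0.055,-1,0,0,0,-0.055,-1,0,0,0,-0.055,-1,0,0,0,-0.055,-1,0,0,0,0,-1,0,0,0,0,-1]'; python3 - <<'E'
from h import *
print(env.state()["joints"],env.state()["eef_pos"],env.state()["tcp_rot"])
for c in("top","side"):
    im=env_img[c]=env.read_camera(c)[:,:,::-1].copy(); cv2.imwrite(f"pics/{c}1.png",im)
    print(c,[(d["xyz"],d["confidence"]) for d in env.landmark_of("knob_grip",c)][:2])
s=cv2.resize(env_img["side"][140:300,180:380],(800,640),interpolation=cv2.INTER_CUBIC)[:600]
cv2.imwrite("pics/s1.png",s)
E
```

```text
t: 3.0
eef_pos: [523.4, -47.5, 214.7]
tcp_rot: [3.142, 0.0, -2.715]
ft_force: [0.7, 0.2, -0.7]
opening: 1.005
[-2.16187761e-01  3.50132702e-01  1.80087486e+00  1.38508006e-04
  9.90463860e-01 -2.21361354e+00] [523.43478396 -47.4539146  214.67420205] [ 3.14157260e+00  1.66470498e-04 -2.71503914e+00]
top []
side [([524.5, -45.0, 97.5], 0.93)]
```

View pics/s1.png

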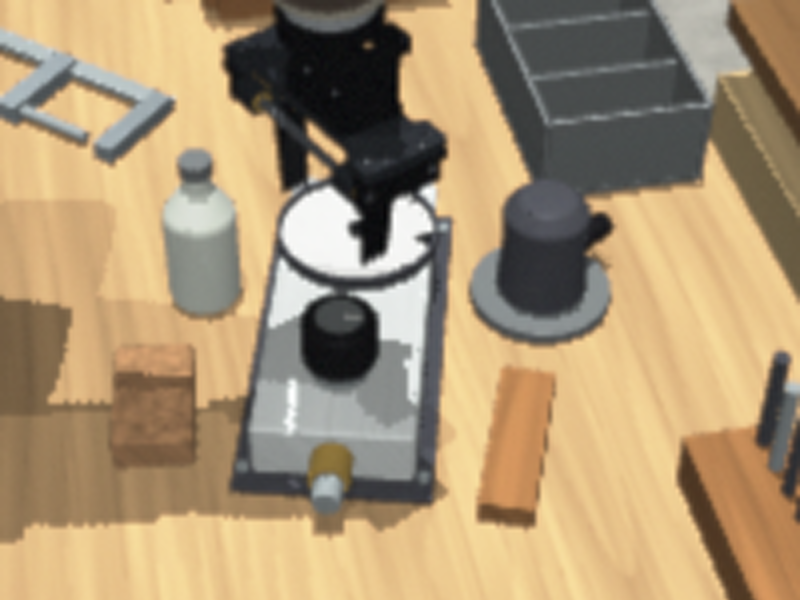

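```bash
python3 - <<'E'
from h import *
from scipy.optimize import least_squares
obs={}
def hull(c,p):
    pts=[proj(c,[p[0]+30*np.cos(a),p[1]+30*np.sin(a),z]) for a in np.arange(0,6.28,.1) for z in(74,118)]
    h=cv2.convexHull((np.float32(pts)*16).round().astype(np.int32)); m=np.zeros((420*1,560),np.uint8)
    M=cv2.moments(h.astype(np.float32)/16); return np.array([M["m10"],M["m01"]])/M["m00"],M["m00"]
for c in("top","side"):
    g=cv2.imread(f"pics/{c}0.png").max(2); g0=proj(c,[523,-47,96]).astype(int)
    n,l,st,ce=cv2.connectedComponentsWithStats((g<90).astype(np.uint8)); k=l[g0[1],g0[0]]
    obs[c]=ce[k]+0.0; print(c,st[k],ce[k],hull(c,[523,-47]))
    r=least_squares(lambda p:hull(c,p)[0]-obs[c],[523,-47.],diff_step=1e-3);print(r.x)
E
```

```text
top [     0      0    560    420 190337] [289.34369566 211.80374284] (array([304.10439312, 234.85128253]), 293.240234375)Traceback (most recent call last):
  File "<stdin>", line 12, in <module>
    return func(*args, **kwargs)
    result = trf(vector_fun.fun, vector_fun.jac, x0, f0, J0, lb, ub, ftol, xtol,
                 gtol, max_nfev, x_scale, loss_function, tr_solver,
                 tr_options.copy(), verbose, callback=callback_wrapped)
    return trf_no_bounds(
        fun, jac, x0, f0, J0, ftol, xtol, gtol, max_nfev, x_scale,
        loss_function, tr_solver, tr_options, verbose, callback=callback)
    f_new = fun(x_new)
    self._update_fun()
    ~~~~~~~~~~~~~~~~^^
    self.f = self.fun_wrapped(xp_copy(self.x))
             ~~~~~~~~~~~~~~~~^^^^^^^^^^^^^^^^^
    return np.atleast_1d(self.fun(x))
                         ~~~~~~~~^^^
    return self.f(x, *self.args, **self.kwargs)
           ~~~~~~^^^^^^^^^^^^^^^^^^^^^^^^^^^^^^
  File "<stdin>", line 12, in <lambda>
  File "<stdin>", line 5, in hull
  File "h.py", line 4, in proj
    m=env.camera_model(c);q=np.array(m["view"])@np.r_[p,1]
ValueError: time passes only in moves, steps and waits
```

```bash
sed -i 's/^def proj.*/M={c:env.camera_model(c) for c in("top","side")}\ndef proj(c,p):/; s/m=env.camera_model(c);q/m=M[c];q/' h.py; python3 - <<'E'
from h import *
from scipy.optimize import least_squares
def hull(c,p):
    pts=[proj(c,[p[0]+30*np.cos(a),p[1]+30*np.sin(a),z]) for a in np.arange(0,6.28,.1) for z in(74,118)]
    h=cv2.convexHull(np.float32(pts)); M=cv2.moments(h); return np.array([M["m10"],M["m01"]])/M["m00"],M["m00"]
for c in("top","side"):
    g=cv2.imread(f"pics/{c}0.png").max(2); g0=proj(c,[523,-47,96]).astype(int)
    n,l,st,ce=cv2.connectedComponentsWithStats((g<70).astype(np.uint8)); k=l[g0[1],g0[0]]
    print(c,st[k],ce[k],hull(c,[523,-47]))
    r=least_squares(lambda p:hull(c,p)[0]-ce[k]-0.,[523,-47.],diff_step=1e-3);print(r.x)
E
```

```text
top [     0      0    560    420 207295] [285.96096867 208.95522323] (array([304.10335358, 234.85176279]), 293.17889476474375)
[606.86427937   9.58768367]
side [256 215  18  21 252] [264.5        226.70634921] (array([263.30922751, 224.25388268]), 394.1434276859509)
[524.68552715 -58.41654197]
```

```bash
python3 -m pendant '[0,0,0.11,0,-1,0,0,0.11,0,-1,0,0,0.115,0,-1,0,0,0,0,-1,0,0,0,0,1,0,0,0,0,1,0,0,0,0,1,0,0,0,0,1,0,0,0,0,1,0,0,0,0,1]'; python3 -m pendant '[0,0,0,0,1,0,0,0,0,1]'
python3 -c "
from cell import env;s=env.state();print(s['moment'],s['tau'])"
```

```text
t: 4.45
eef_pos: [524.5, -48.4, 81.6]
tcp_rot: [-3.139, 0.002, -2.711]
ft_force: [1.6, -5.7, 4.7]
opening: 0.626
t: 4.7
eef_pos: [524.5, -48.4, 81.5]
tcp_rot: [-3.139, 0.002, -2.711]
ft_force: [1.2, -7.1, 4.5]
opening: 0.631
[-1.01119976 -0.119594   -0.03393738] [ 3.35837200e+00 -5.22275090e+01 -1.40927204e+01  8.97350293e-01
  6.43632710e-01  4.92283164e-05]
```

```bash
python3 -m pendant '[0,-0.0035,0,0,1,0,0,0,0,1]'; python3 -m pendant '[0,0,0.0125,0,1,0,0,0.0075,0,1,0,0,0,0,1]';python3 -m pendant '[0,0,0.005,0,1,0,0,0,0,1]'
```

```text
t: 4.95
eef_pos: [524.5, -48.6, 81.1]
tcp_rot: [-3.141, 0.001, -2.711]
ft_force: [1.3, 2.3, 4.9]
opening: 0.629
t: 5.32
eef_pos: [524.5, -48.5, 73.3]
tcp_rot: [-3.141, 0.001, -2.711]
ft_force: [-0.2, 2.8, 11.3]
opening: 0.628
t: 5.58
eef_pos: [524.5, -48.5, 71.6]
tcp_rot: [-3.141, 0.002, -2.711]
ft_force: [-1.0, 2.2, 13.3]
opening: 0.628
```

```bash
python3 -m pendant '[0,0,0.0025,0.02,1,0,0,0,0.05,1,0,0,0,0.05,1,0,0,0,0.05,1,0,0,0,0.05,1,0,0,0,0.05,1,0,0,0,0,1]'; python3 - <<'E'
from h import *
s=env.state();print(s["moment"],s["joints"])
for c in("top","side"):
    im=env_img[c]=env.read_camera(c)[:,:,::-1].copy()
a=np.hstack([rectify(c,(571,105),n=400) for c in env_img]);cv2.imwrite("pics/r2.png",a)
E
```

```text
t: 6.45
eef_pos: [524.7, -47.0, 71.4]
tcp_rot: [3.139, 0.002, 2.721]
ft_force: [-0.1, 17.4, 22.8]
opening: 0.625
[3.31895842 0.0893275  0.12014108] [-0.21592706  0.55164375  1.93973714  0.0036977   0.6481924  -1.36938468]
```

View pics/r2.png

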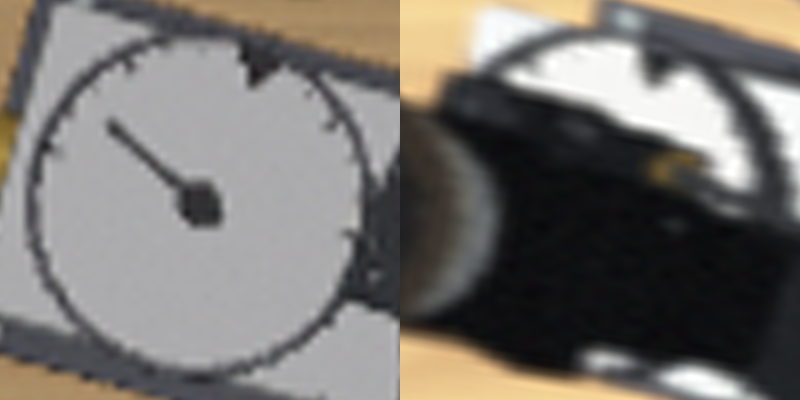

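```bash
python3 -m pendant '[-0.0045,0.005,0,0,1,0,0,0,0,1]'; python3 -m pendant '[0,0,0,0.05,1,0,0,0,0.05,1,0,0,0,0.05,1,0,0,0,0.05,1,0,0,0,0.05,1,0,0,0,0,1]'
```

```text
t: 6.8
eef_pos: [525.0, -46.9, 71.2]
tcp_rot: [-3.141, -0.003, 2.724]
ft_force: [-12.9, 4.6, 29.8]
opening: 0.626
t: 7.55
eef_pos: [526.0, -46.0, 71.3]
tcp_rot: [3.141, -0.002, 1.936]
ft_force: [-6.2, 14.0, 25.8]
opening: 0.625
```

```bash
python3 -m pendant '[0,0,0,0.05,1,0,0,0,0.05,1,0,0,0,0.05,1,0,0,0,0.05,1,0,0,0,0.05,1,0,0,0,0,1]'; cat > look.py <<'E'
from h import *
import sys
s=env.state();print(s["moment"],s["joints"][5])
for c in("top","side"):
    im=env_img[c]=env.read_camera(c)[:,:,::-1].copy()
a=np.hstack([rectify(c,(571,105),n=400) for c in env_img]);cv2.imwrite(f"pics/{sys.argv[1]}.png",a)
E
python3 look.py r3
```

```text
t: 8.3
eef_pos: [527.5, -46.1, 71.3]
tcp_rot: [3.139, -0.002, 1.151]
ft_force: [0.5, 15.8, 20.3]
opening: 0.628
[2.66669181 0.03177441 0.07688832] 0.2045538088138122
```

View pics/r3.png

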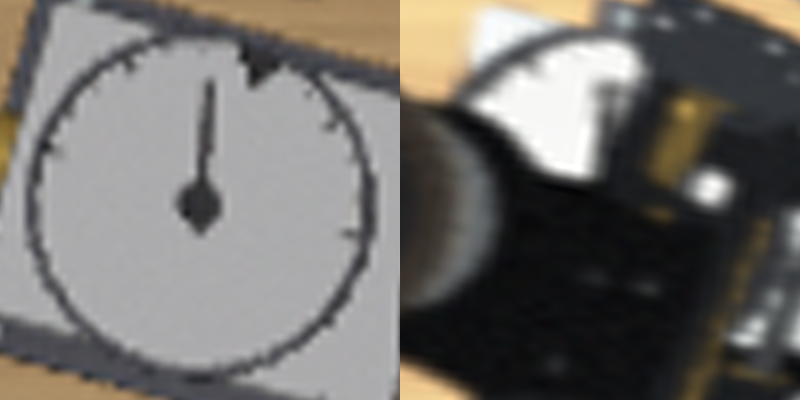

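The needle is now at about +4.6°, with its tip at (210,80). The set tip is at (256,88), about +25.5°. That leaves roughly 34° of knob turn.

```bash
python3 -m pendant '[0,0,0,0.05,1,0,0,0,0.05,1,0,0,0,0.05,1,0,0,0,0.04,1,0,0,0,0,1]'; python3 look.py r4
```

```text
t: 9.02
eef_pos: [528.3, -46.8, 71.3]
tcp_rot: [3.139, -0.004, 0.554]
ft_force: [4.4, 11.3, 18.0]
opening: 0.626
[ 1.8191205  -0.46497398  0.12174858] 0.8010061211190768
```

View pics/r4.png

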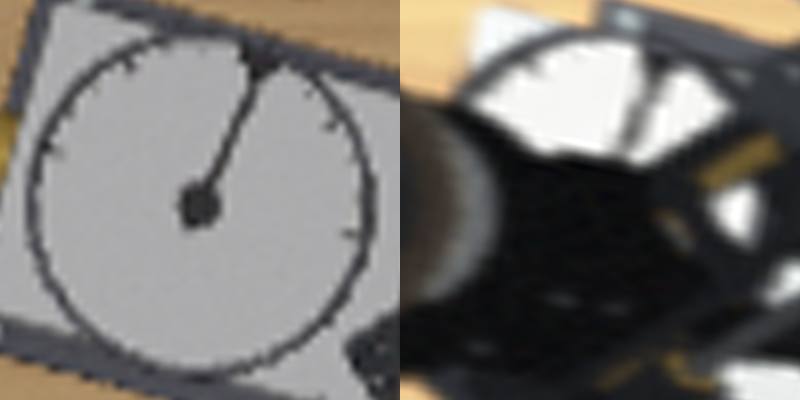

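The needle points at the set hand. Next I lift the knob on its spring, open the fingers and retreat straight up.

```bash
python3 -m pendant '[0,0,-0.0125,0,1,0,0,-0.0125,0,1,0,0,0,0,1,0,0,0,0,-1,0,0,0,0,-1,0,0,0,0,-1,0,0,0,0,-1,0,0,0,0,-1]'; 
```

```text
t: 10.12
eef_pos: [526.4, -47.7, 79.5]
tcp_rot: [-3.141, 0.0, 0.556]
ft_force: [-0.1, 0.4, 0.0]
opening: 0.999
```

```bash
python3 -m pendant '[0,0,-0.1,0,-1,0,0,-0.1,0,-1,0,0,-0.1,0,-1,0,0,-0.1,0,-1,0,0,0,0,-1,0,0,0,0,-1,0,0,0,0,-1]'; python3 look.py r5; python3 - <<'E'
from h import *
cv2.imwrite("pics/s5.png",cv2.resize(env.read_camera("side")[140:300,180:380,::-1],(750,600),interpolation=cv2.INTER_CUBIC))
print(env.state()["ft_force"])
E
```

```text
t: 11.0
eef_pos: [526.0, -47.6, 238.4]
tcp_rot: [-3.14, 0.001, 0.556]
ft_force: [1.4, 1.1, 0.1]
opening: 0.999
[-0.0933895   0.19776428  0.01228002] 0.7994090196952875
[-0.14816024  0.67002846 -0.36989694]
```

View pics/r5.png

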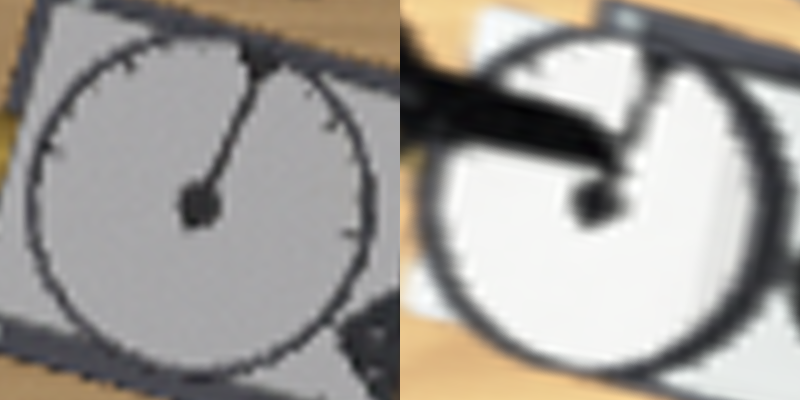

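View pics/s5.png

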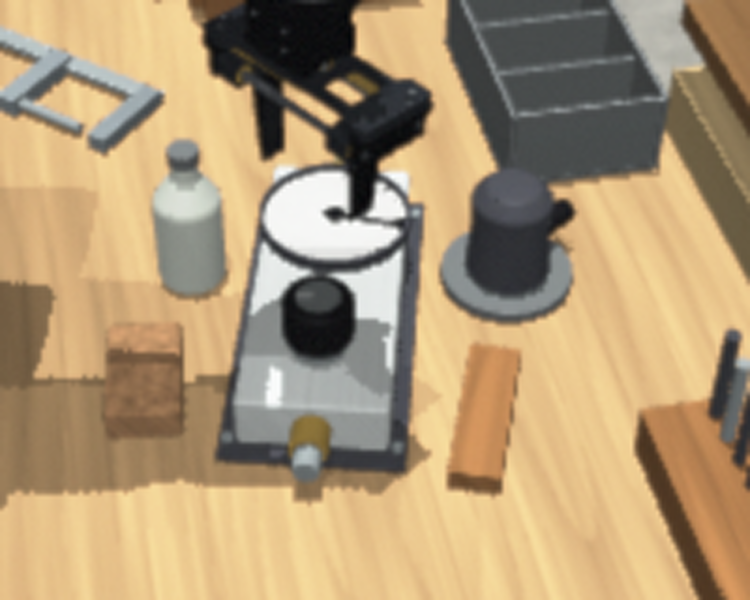

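In the top view the needle line runs from (200,204) through about (257,78), into the arrowhead tip at (256,88). The knob is up and everything else is where it was.

```bash
python3 -c "
from cell import env;print(env.job_done())"
```

```text
the job is handed in; nothing more can be done
None
```

The gauge needle now points at the set hand, the knob is back up, and I handed the job in at about 11 s. The hand-in gives no verdict.

I gripped the knob, pressed it fully down and turned it about 180° clockwise in a single grasp. The first 30° or so was free play before the lugs drove the spindle. I then let the knob rise on its spring, opened the fingers and moved straight up about 160 mm.

**Needle:** the last top view puts it within about 1–2° of the arrowhead tip, against a limit of about 8.6°. The side view agrees, though a finger partly hides the dial.

**Knob:** it stands at its starting height by eye in the side view. I didn't measure the height.

**Contact:** with the gripper open and clear, the wrist force reads about zero.

**Bystanders:** the glue bottle, sanding block, sander, offcut and clamp look unmoved. The try square is outside the last close-up, but the arm didn't go near it.

**Knob position:** the first position estimates differed by 5–6 mm between the two cameras. My grip was therefore slightly off-centre, giving up to about 17 N of sideways force during the turn. One small shift while gripping reduced the offset, but 10–16 N remained to the end of the turn.

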